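# Load the vial block under the sampler's spring-closed needle guard

## Robot

A 6-joint arm with a two-finger parallel gripper is mounted at the origin on the work surface. World frame = base frame: x ahead of the robot, y to its left, z up, the work surface at z = 0. Lengths are in m, angles in degrees, forces in N, time in s.
With the tool pointing down it reaches from about 0.275 to 0.775 m from the base axis. Payload 14.6 kg.
Tool frame: the origin (TCP) lies where the fingers leave the gripper's body, on its centre line; the fingertips stand 73 mm ahead of it and the grasp point (between the pads) lies arm.grasp_offset ahead of it (arm.grasp_offset is the distance from the TCP to the grasp point, in m); z points along the fingers, x is the direction in which the jaws open and shut, and the axes are right-handed (so a half turn about z gives the same grasp; the last joint's range is limited). The gripper opens to 85 mm and grips with 20 to 120 N. Pads are 22 mm wide; open, the fingers measure 114 mm over their backs; the gripper's body (76 mm by 85 mm) begins 54 mm behind the grasp point. The pads swing forward as they close: fully open they stand 13 mm farther back than shut.
Start: joints at [62.722, 15.075, -2.767, 72.158, 0, 81.102], TCP at [0.166, 0.498, 0.304] pointing down, gripper open.
Joint ranges: [-151.79, 151.79], [-50.71, 97.33], [-67.44, 78.34], [-121.81, 120.89], [-77.56, 73.72], [-180, 180]. Speed limits (degrees/s): [108.29, 108.29, 147.25, 159.86, 180, 180].

## Interface

Orientations are given as [roll, pitch, yaw] about the fixed x, y, z axes, in that order (R = Rz(yaw) Ry(pitch) Rx(roll)).
In Python, from workcell import arm gives the robot as it stands.
- The arm moves only by the tool move_arm, never from a script. Its arguments are lists of equal length, an entry for each row: "offset": the shift along the tool's x, y, z in mm, a list of three; "rot": the turn, a rotation vector about the tool's x, y, z in rad, a list of three; "jaw": the opening, from -1 (shut) to 1 (fully open), so that 0 is half open. In form: {"offset": [[dx, dy, dz], ...], "rot": [[rx, ry, rz], ...], "jaw": [jaw, ...]}. A call has 1 to 12 rows; each row is the pose to reach, as a shift and turn from the pose commanded when the call began, along the tool's axes at that moment; what a row does not reach only later rows make up. A row lasts 1/12 s, in which the tool goes at most 41.7 mm and 7.16 degrees, less where a joint would pass 70% of its speed; a pose out of reach is approached as far as the arm can. A call with a gripper value outside its range is refused whole. The fingers move at their own pace and stop on an object; the grip force is fixed at half the most. Time passes only in rows, so rows that repeat a pose let the fingers close. It gives the time, the measured TCP pose, the force and the opening at its end, in the units of the state.
- arm.observe(): the state, without advancing time (a new reading comes with each control period).
- arm.capture(name): name is "scene" or "side" or "wrist"; returns (picture, depth): 384x512x3 uint8, blue, green, red; 384x512 float32, m along the optical axis (not along the pixel's ray), 0 where there is no reading.
- arm.camera_model(name): a dict with "fx", "fy", "cx", "cy" (pixels), "k1" (the pictures are not rectified: a ray, as slopes to the right and down, at radius r is drawn at 1 + k1 r^2 times it, then the intrinsics apply), "R" (3x3) and "t" (3): a world point X has camera coordinates R X + t; the wrist camera has in their place "T_tool_cam" (4x4, takes a point from camera to tool coordinates, whose origin is the TCP and whose axes are the tool frame's). Camera axes: x right, y down, z forward; pixel columns grow to the right and rows downward; lengths in m; the calibration is good to about 2 mm. A picture is of the moment at which its call begins: read the wrist's pose just before it. camera_model takes no time and is no camera call.
- arm.sign_off(): hands the job in, once; it reports no verdict.
The state is a dict: "time_s": time; "joints": joint angles; "qvel": joint speeds; "effort": joint torques, N m; "position": TCP position; "eef_rot": TCP orientation; "contact_force": force on the tool from outside, world axes, zero at the start; "moment": the same for the moment, N m; "width": finger opening in m.
Only numpy, scipy, OpenCV 4.12 (cv2) and the standard library are available. Lean on these libraries where they do the work, as an engineer would, in place of code of your own. Each camera call takes 0.05 s, during which the arm holds its last target.

## Task

Load the sampler: with one fingertip press down the thumb bar and keep it down so that the spring-closed needle guard stays open, and with the other fingertip push the vial block that stands on the track in under the guard, all the way home against its stop. Then let go so that the guard springs fully shut over the vials. Only push the block, never lift, carry or tip it, and leave everything else on the bench where it is.

Things in the scene. Friction and masses are not known exactly. Their poses are not given: they have to be found in the camera images.
- sampler: Fixed vial sampler: dark steel base plate (own x -135..205, y -55..75 mm, top z 6) with a loading track and a grey housing (x 63..118 up to z 80, x 118..205 up to z 140). Origin: on the bench top, in the plane of the bay's mouth (x 0), under the guard's hinge axis. Own x = push direction into the bay, y = from the hinge across to the track, z up.
- mouth (a point): Point on the track's floor (6 mm above the bench) in the mouth of the bay, midway between the two guide rails: sampler frame x 0, y 27, z 6 mm. The rails are 6 mm high, inner faces 27 mm apart, and run along x from -130 to 50 mm.
- stop (a point): Point on the track's floor at the foot of the bay's end stop, 50 mm beyond the mouth: sampler frame x 50, y 27, z 6 mm. The stop is a black plate 34 mm high; the block is home when its front touches it.
- guard (a joint): Opening angle of the needle guard, rad: 0 = shut by its spring, 1.15 = fully open at its stop. Pressing the thumb bar down opens it: 2 to 3 N to start, 4 to 6 N at full opening. The vials pass below its end plate from 0.87 on. Open, it leans over the bay up to 95 mm high, so a finger pointing down cannot go past the mouth.
- guard_hinge (a point): Point on the guard's hinge axis in the plane of the mouth: sampler frame x 0, y 0, z 50 mm; the axis runs along x to 58 mm. The shut guard covers x 0..58, y 3..46 up to z 52 (clear roof, three black needle ports); its grey end plate (x 0..3, y 14..43) hangs down to z 22 and bars the mouth to the vials.
- thumb_bar (a point): Centre of the thumb bar's rod at sampler x -40. The bar is a steel rod 10 mm thick along x from -95 to 58 mm, part of the guard, on the hinge's far side from the track, 42 mm from the hinge axis: at y -38, z 68 shut; y -42, z 50 at 0.44 rad; y -36, z 28 at 1.0 rad; y -32, z 22 at 1.15 rad. Its arm joins at x 40..58; the rest is free.
- vial_block: Aluminium block with three capped amber vials, standing on the track outside the mouth; 62 long, 24 wide, about 0.12 kg. Origin: centre of its underside; own x = towards the stop. Body x -11..31, 18 mm high, caps 34 high; low tongue x -27..-11, 6 high; rear finger plate x -31..-27, 36 high. Home: origin 31 mm before the stop; the plate stays outside and the guard shuts over the tongue.
- spare_block: An empty vial block of the same shape lying ready on the bench beside the sampler, not needed. Origin: centre of its underside.
- loose_vial: A single capped vial, 12 mm across and 33 mm high, standing on the bench. Origin: centre of its underside.
- tweezers: Steel tweezers lying on the bench, about 120 mm long. Origin: centre of their underside.
- weight_tin: Grey round tin, 72 mm across, 50 mm high with its black knob. Origin: centre of its underside.
- wash_bottle: White wash bottle with a bent spout, 68 mm across, 185 mm high. Origin: centre of its underside.
- beaker: Clear plastic beaker, 68 mm across, 85 mm high. Origin: centre of its underside.
- reagent_bottle: Amber reagent bottle, 52 mm across, 105 mm high. Origin: centre of its underside.
Mind the look-alikes: they are no part of the job. What is shaped like the vial_block but red is not meant.

How it is judged (in metres and radians):
On the way, in this order (a step that is already met when the one before it is completed fails the run):
1. the guard is opened (beyond 0.87 rad) while the vial block still stands outside the mouth (value of joint guard above 0.87 rad and x of vial_block in the frame of sampler below -0.026 m), for 0.1 s.
2. the block's vials are in under the guard while the guard is still held open (beyond 0.85 rad) (value of joint guard above 0.85 rad and x of vial_block in the frame of sampler above 0.012 m), for 0.1 s.
At the end, for the whole second after the job is handed in: The vial block sits on the track in the bay, within 3.5 mm of its end stop, upright and at rest, and the guard is shut over it (below 0.06 rad) (x of vial_block in the frame of sampler between 0.0155 and 0.0215 m and y of vial_block in the frame of sampler between 0.0235 and 0.0305 m and z of vial_block in the frame of sampler below 0.009 m and angle between vial_block's own z axis and vertical below 0.05 rad and linear speed of vial_block below 0.01 m/s and value of joint guard below 0.06 rad); the robot touches nothing.
It fails at once if the vial block is lifted (more than 8 mm off the track) (z of vial_block in the frame of sampler above 0.014 m).
It fails at once if the vial block is tipped (more than 0.3 rad) (angle between vial_block's own z axis and vertical above 0.3 rad).
It fails at once if another thing on the bench is moved (more than 20 mm) (distance of any of spare_block, loose_vial, tweezers, weight_tin, wash_bottle, beaker, reagent_bottle from where it was at the start of the episode above 0.02 m).
It also fails if it takes over 38 s, if anything falls off the work surface, if the arm or the gripper's body presses on something with over 40 N, if the wrist force passes 120 N, or if a joint passes its speed limit or range.

## Working session

There is one attempt and no reset: what is moved stays moved. The work goes in short steps, Python scripts to look and compute and a tool call to move; the robot and the scene stay as the last step left them, time stands still between calls to the robot, and variables do not carry over. Pictures are saved under pics/ and viewed, and the job is handed in when it is done.

Besides the shell and the picture viewer there is one more tool, called after ">>>" as name(argument=value, ...), one argument or row to a line, values as JSON. move_arm: Moves the arm, as the interface text tells. Its arguments: {"type":"object","properties":{"offset":{"type":"array"},"rot":{"type":"array"},"jaw":{"type":"array"}},"required":["offset","rot","jaw"]}

```bash
mkdir -p pics; ls; python3 - <<'E'
from workcell import arm
import cv2, numpy as np
print(arm.observe()); print(arm.grasp_offset)
for n in ("scene","side","wrist"):
    p,d=arm.capture(n); cv2.imwrite(f"pics/{n}0.png",p); np.save(f"pics/{n}0.npy",d)
    m=arm.camera_model(n); print(n,m)
E
```

```text
pics
{'time_s': 0.0, 'joints': array([ 6.27230267e+01,  1.50974081e+01, -2.80443282e+00,  7.21592101e+01,
        6.03475344e-05,  8.11024753e+01]), 'qvel': array([-0.03616899, -0.01432139, -0.00715233, -0.01071143, -0.04359445,
        0.02779864]), 'effort': array([-6.29253525e-03, -6.37621808e+01,  3.84562898e+01,  1.35324447e-02,
       -3.23910626e-04,  2.87571353e-06]), 'position': array([0.16543921, 0.49802888, 0.30343368]), 'eef_rot': array([-1.79990498e+02,  6.03069559e-02,  7.16205564e+01]), 'contact_force': array([ 0.22156791,  0.38026118, -0.74320707]), 'moment': array([-0.04801489, -0.01922651,  0.00823824]), 'width': 0.08536289231603925}
0.0539
scene {'fx': 446.95897814253516, 'fy': 446.95897814253516, 'cx': 254.34045588121103, 'cy': 189.88932287748145, 'k1': -0.16918546375206783, 'R': array([[-0.32499707,  0.94566746,  0.00948478],
       [ 0.80615572,  0.28226696, -0.52003685],
       [-0.49445916, -0.16136424, -0.85409116]]), 't': array([ 0.1875892 , -0.44550921,  1.60150569])}
side {'fx': 350.43494993462957, 'fy': 350.43494993462957, 'cx': 254.26690750951042, 'cy': 189.66044833664557, 'k1': -0.019962438506332357, 'R': array([[ 0.90386938, -0.42762848,  0.01241051],
       [-0.27599617, -0.60504155, -0.74682718],
       [ 0.32687345,  0.67160897, -0.66490235]]), 't': array([-0.5381847 ,  0.2128052 ,  0.80596524])}
wrist {'fx': 326.52066569617654, 'fy': 326.52066569617654, 'cx': 256.1058528296833, 'cy': 186.51261751407176, 'k1': -0.034965063024671776, 'T_tool_cam': array([[ 9.99999558e-01, -3.40040540e-04, -8.76201434e-04,
        -1.79806008e-04],
       [ 5.88176380e-04,  9.53554679e-01,  3.01219402e-01,
        -7.61795918e-02],
       [ 7.33079170e-04, -3.01219784e-01,  9.53554458e-01,
        -7.07134498e-02],
       [ 0.00000000e+00,  0.00000000e+00,  0.00000000e+00,
         1.00000000e+00]])}
```

View pics/scene0.png

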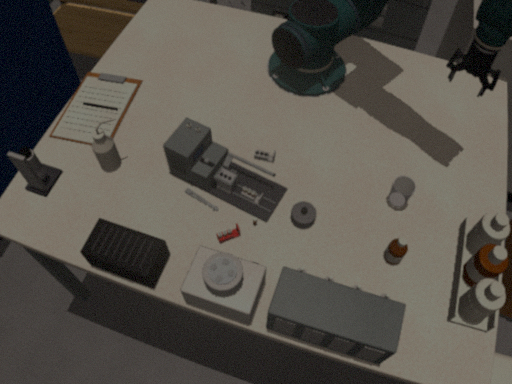

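View pics/side0.png

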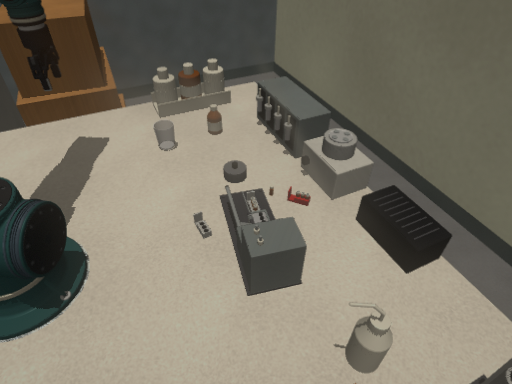

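View pics/wrist0.png

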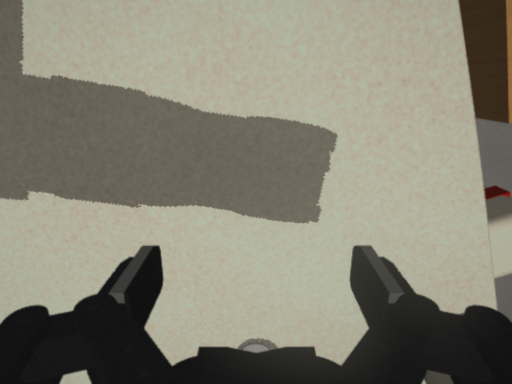

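Scene: sampler spans about (165..285,120..220), with the housing to the upper left and the track to the lower right. The spare (white-capped) block is near (264,155), the red look-alike at (228,234), the tin at (303,213). Side: the sampler is near (262,235). I'll enlarge both.

```bash
cat > h.py <<'E'
import numpy as np, cv2
from workcell import arm
from scipy.spatial.transform import Rotation as Ro
def cam(n,obs=None):
    m=arm.camera_model(n)
    K=np.array([[m['fx'],0,m['cx']],[0,m['fy'],m['cy']],[0,0,1]]);D=np.array([m['k1'],0,0,0,0])
    if n=='wrist':
        o=obs or arm.observe(); T=np.eye(4);T[:3,:3]=Ro.from_euler('xyz',o['eef_rot'],degrees=True).as_matrix();T[:3,3]=o['position']
        T=np.linalg.inv(T@m['T_tool_cam']);return K,D,T[:3,:3],T[:3,3]
    return K,D,np.array(m['R']),np.array(m['t'])
def proj(c,X):
    K,D,R,t=c; X=np.atleast_2d(np.asarray(X,float)); return cv2.projectPoints(X,cv2.Rodrigues(R)[0],t,K,D)[0].reshape(-1,2)
def ray(c,uv):
    K,D,R,t=c; p=cv2.undistortPoints(np.array(uv,float).reshape(-1,1,2),K,D).reshape(-1,2)
    d=np.c_[p,np.ones(len(p))]; return -R.T@t, d@R
def onz(c,uv,z):
    o,d=ray(c,uv); return o+d*((z-o[2])/d[:,2])[:,None]
def world(c,dep):
    h,w=dep.shape; v,u=np.mgrid[:h,:w]; o,d=ray(c,np.c_[u.ravel(),v.ravel()]); 
    return (o+d*dep.ravel()[:,None]).reshape(h,w,3)
E
python3 - <<'E'
import cv2
a=cv2.imread('pics/scene0.png')[105:235,150:310];cv2.imwrite('pics/sc1.png',cv2.resize(a,None,fx=5,fy=4.6 if 0 else 4.6,interpolation=cv2.INTER_CUBIC)[:,:800])
b=cv2.imread('pics/side0.png')[175:300,185:325];cv2.imwrite('pics/si1.png',cv2.resize(b,(700,625)[:2],interpolation=cv2.INTER_CUBIC)[:600])
E
```

```text
(no output)
```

View pics/sc1.png

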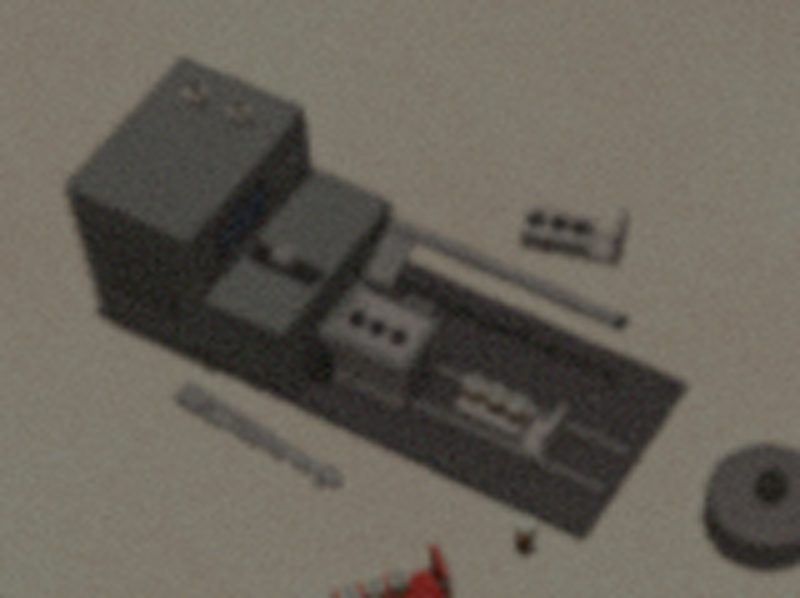

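View pics/si1.png

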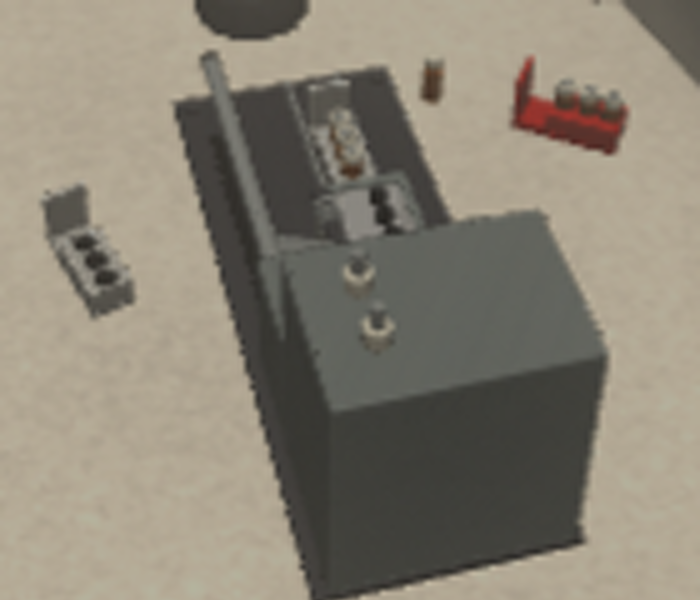

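```bash
cat > fit.py <<'E'
from h import *
from scipy.optimize import least_squares
S=cam('scene');I=cam('side')
def sc(p): return [150+(p[0]+.5)/5-.5,105+(p[1]+.5)/4.6-.5]
def si(p): return [185+(p[0]+.5)/5-.5,175+(p[1]+.5)/5-.5]
sp=[((-135,-55,6),(688,385)),((-135,75,3),(585,537)),((205,75,2),(100,315)),((-95,-38,68),(622,320))]
ip=[((-135,-55,6),(178,103)),((-135,75,6),(387,68)),((205,-55,2),(313,598)),((205,75,1),(583,542)),((-95,-38,70),(208,55))]
def T(q,X): 
    X=np.array(X,float)/1000;c,s=np.cos(q[2]),np.sin(q[2]); return X@np.array([[c,s,0],[-s,c,0],[0,0,1]])+[q[0],q[1],0]
def inv(q,X):
    c,s=np.cos(q[2]),np.sin(q[2]);return 1000*((np.array(X)-[q[0],q[1],0])@np.array([[c,-s,0],[s,c,0],[0,0,1]]))
def res(q,w=(1,1)):
    a=proj(S,T(q,[p[0] for p in sp]))-[sc(p[1]) for p in sp]
    b=proj(I,T(q,[p[0] for p in ip]))-[si(p[1]) for p in ip]
    return np.r_[w[0]*a.ravel(),w[1]*b.ravel()]
E
python3 - <<'E'
from fit import *
print(onz(S,[sc((688,385)),sc((585,537)),sc((100,315))],0.004)); print(onz(I,[si((178,103)),si((387,68)),si((313,598)),si((583,542))],.004))
p0=onz(S,[sc((430,380))],.006)[0]
best=None
for y in np.arange(-3,3,.5):
  for w in ((1,1),(1,0.01),(.01,1)):
    r=least_squares(res,[p0[0],p0[1],y],args=(w,))
    if w==(1,1) and (best is None or r.cost<best.cost): best=r
q=best.x
print(q,np.degrees(q[2]),best.cost,res(q).reshape(-1,2).round(1))
for w in ((1,.01),(.01,1)): print(least_squares(res,q,args=(w,)).x)
np.save('q.npy',q)
E
```

```text
[[ 0.52008996  0.08362397  0.004     ]
 [ 0.64509161  0.06014578  0.004     ]
 [ 0.58620613 -0.2697004   0.004     ]]
[[ 0.5231344   0.08126294  0.004     ]
 [ 0.64862929  0.05816614  0.004     ]
 [ 0.45928476 -0.25054334  0.004     ]
 [ 0.5845834  -0.27651611  0.004     ]]
[ 0.54959267 -0.05903431 -1.75370924] -100.48013789592265 3.772394266694447 [[ 0.1 -0.3]
 [-0.3  1. ]
 [-1.2 -0.1]
 [-0.3  0.9]
 [-1.3 -0.7]
 [-0.5 -0.8]
 [-0.4  0.7]
 [-0.1 -0.3]
 [ 0.2  0.2]]
[ 0.54786389 -0.05826677 -1.75340613]
[ 0.5505703  -0.05966864 -1.75686184]
```

```bash
python3 - <<'E'
from fit import *
q=np.load('q.npy')
d=np.load('pics/scene0.npy');W=world(S,d);P=inv(q,W.reshape(-1,3))
m=(abs(P[:,1]-27)<16)&(P[:,0]<-5)&(P[:,0]>-130)
P2=P[m]
for x in range(-130,-5,4):
    z=P2[(P2[:,0]>=x)&(P2[:,0]<x+4),2]
    if len(z): print('S',x,z.max().round(1),np.median(z).round(1),len(z))
d=np.load('pics/side0.npy');P=inv(q,world(I,d).reshape(-1,3));P2=P[(abs(P[:,1]-27)<14)&(P[:,0]<-5)&(P[:,0]>-130)]
for x in range(-130,-5,4):
    z=P2[(P2[:,0]>=x)&(P2[:,0]<x+4),2]
    if len(z): print('I',x,z.max().round(1),np.median(z).round(1),len(z))
def box(o,x0,x1,y0,y1,z0,z1): return [(o+x,y+27,z+6) for x in(x0,x1) for y in(y0,y1) for z in(z0,z1)]
# overlay hypotheses
for n,c,f,(ox,oy,w,h) in (('scene',S,6,(210,150,90,80)),('side',I,6,(210,180,80,70))):
    im=cv2.imread(f'pics/{n}0.png')[oy:oy+h,ox:ox+w];im=cv2.convertScaleAbs(cv2.resize(im,None,fx=7,fy=7,interpolation=cv2.INTER_CUBIC),alpha=1.5)
    def px(X): return tuple(int(v) for v in ((proj(c,T(q,[X]))[0]-[ox,oy]+.5)*7))
    for y in(15,39):
        pl=[px((-95-4,y,6)),px((-99,y,42))]
    for o,col in ((-65,(0,0,255)),(-75,(255,0,0))):
        cv2.polylines(im,[np.array([px((o-31,15,42)),px((o-31,39,42)),px((o-27,39,42)),px((o-27,15,42))])],True,col,1)
    for a,b in (((-130,13.5,12),(0,13.5,12)),((-130,40.5,12),(0,40.5,12)),((-95,-38,68),(58,-38,68))): cv2.line(im,px(a),px(b),(0,255,0),1)
    cv2.imwrite(f'pics/ov_{n}.png',im)
E
```

```text
S -130 13.0 7.3 13
S -126 13.8 6.9 13
S -122 15.9 7.2 16
S -118 17.4 6.5 15
S -114 10.9 5.7 10
S -110 12.8 7.1 15
S -106 11.3 6.6 12
S -102 14.6 7.6 16
S -98 13.1 6.2 13
S -94 46.6 14.2 29
S -90 44.9 28.1 28
S -86 28.3 11.2 5
S -82 15.3 11.5 8
S -78 16.9 12.9 16
S -74 22.7 13.6 15
S -70 42.9 22.4 26
S -66 44.4 25.5 21
S -62 42.4 23.8 14
S -58 36.2 22.2 13
S -54 42.3 26.6 19
S -50 44.0 24.1 20
S -46 39.9 24.4 13
S -42 42.7 25.5 18
S -38 43.1 22.7 16
S -34 44.0 24.9 15
S -30 23.9 14.4 7
S -26 12.0 7.3 6
S -22 12.7 6.9 16
S -18 12.7 6.9 12
S -14 15.8 7.1 12
S -10 11.9 5.9 12
S -6 9.7 9.6 3
I -130 8.8 5.5 7
I -126 5.6 5.3 3
I -122 5.9 5.7 2
I -118 11.8 8.4 3
I -114 6.6 5.2 3
I -110 11.4 7.5 2
I -106 12.0 9.9 2
I -102 6.7 6.7 1
I -98 12.4 9.8 2
I -94 39.6 11.6 3
I -90 42.4 27.5 19
I -86 44.3 30.3 43
I -82 14.6 12.8 3
I -74 11.3 11.3 1
I -70 38.1 18.5 8
I -66 41.9 28.2 7
I -62 43.7 35.2 13
I -58 40.0 24.2 13
I -54 40.2 26.1 5
I -50 42.4 28.7 13
I -46 42.3 24.9 13
I -42 40.0 25.1 7
I -38 41.8 38.0 7
I -34 43.2 28.9 19
I -30 41.3 31.0 18
```

View pics/ov_scene.png

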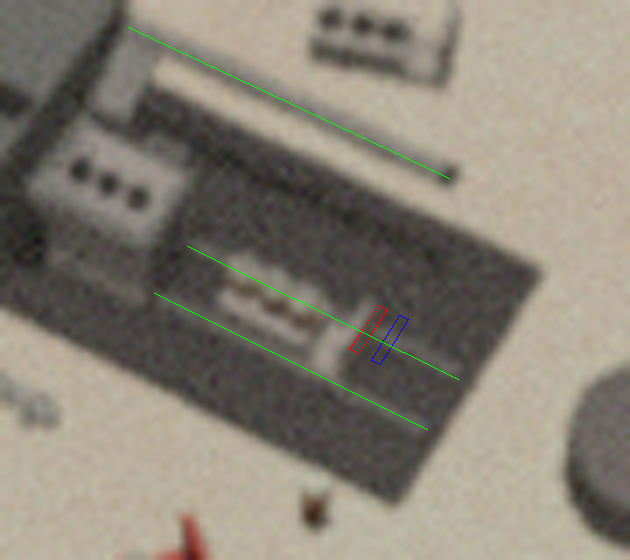

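View pics/ov_side.png

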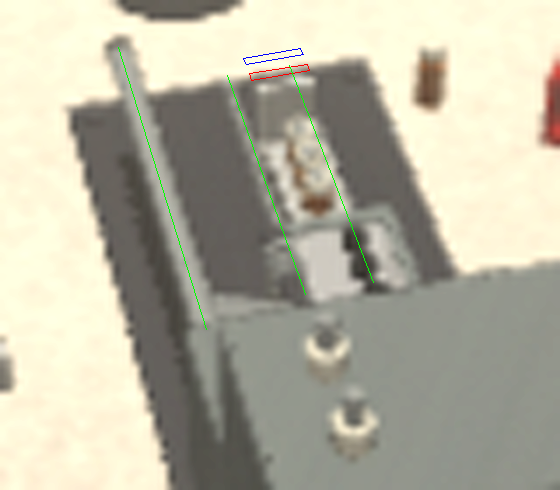

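```bash
cat > plan.py <<'E'
from fit import *
q=np.load('q.npy')
Rs=Ro.from_euler('z',q[2]).as_matrix()
def Rtool(psi=20,pitch=10,roll=7):
    # sampler frame: tool x=+y, tool y=+x, tool z=-z
    B=np.array([[0,1,0],[1,0,0],[0,0,-1.]])
    Rz=Ro.from_euler('z',psi,degrees=True).as_matrix() # +yaw about z moves tool x(+y) toward -x : good
    Rp=Ro.from_euler('y',-pitch,degrees=True).as_matrix() # tips (−z) toward +x
    Rr=Ro.from_euler('x',-roll,degrees=True).as_matrix() # +y side goes down
    return Rs@Rz@Rp@Rr@B
def Tip(R,tcp,side,sep,L):  # sampler mm coords of tip centre; side -1 bar, +1 pusher
    return inv(q,tcp+R@np.array([side*sep/2,0,L])/1000)
def tcp_for_bar(R,bar,sep,L): return T(q,[bar])[0]-R@np.array([-sep/2,0,L])/1000
def delta(R,tcp):
    o=arm.observe();R0=Ro.from_euler('xyz',o['eef_rot'],degrees=True).as_matrix()
    d=1000*R0.T@(tcp-o['position']);rv=Ro.from_matrix(R0.T@R).as_rotvec()
    print('offset',d.round(1),'rot',rv.round(4)); return d,rv
E
python3 - <<'E'
from plan import *
R=Rtool();sep=64;L=70
tcp=tcp_for_bar(R,[-87,-37,150],sep,L)
print(tcp,Tip(R,tcp,-1,sep,L),Tip(R,tcp,1,sep,L)); delta(R,tcp)
# other-object positions
for n,uv,z in(('tin',(303,213),.04),('spare',(264,155),.02)): print(n,inv(q,onz(S,[uv],z)))
E
```

```text
[0.56688879 0.05113913 0.21458213] [-87. -37. 150.] [-107.4534167    23.15528051  142.31885605]
offset [-297.5  521.9   89.1] rot [-0.0906 -0.2036  1.0902]
tin [[-218.22563935   15.926905     40.        ]]
spare [[ -21.59472185 -116.98164469   20.        ]]
```

>>> move_arm(
  offset=[
    [-280,500,10],
    [-280,500,10],
    [-280,500,10],
    [-280,500,10],
    [-280,500,10],
    [-280,500,10],
    [-280,500,10],
    [-280,500,10],
    [-280,500,10],
    [-280,500,10],
    [-280,500,10],
    [-280,500,10],
  ],
  rot=[
    [-0.0906,-0.2036,1.0902],
    [-0.0906,-0.2036,1.0902],
    [-0.0906,-0.2036,1.0902],
    [-0.0906,-0.2036,1.0902],
    [-0.0906,-0.2036,1.0902],
    [-0.0906,-0.2036,1.0902],
    [-0.0906,-0.2036,1.0902],
    [-0.0906,-0.2036,1.0902],
    [-0.0906,-0.2036,1.0902],
    [-0.0906,-0.2036,1.0902],
    [-0.0906,-0.2036,1.0902],
    [-0.0906,-0.2036,1.0902],
  ],
  jaw=[0.25,0.25,0.25,0.25,0.25,0.25,0.25,0.25,0.25,0.25,0.25,0.25],
)

```text
time_s: 1.15
position: [0.5036, 0.1269, 0.295]
eef_rot: [170.0, 6.9, 8.3]
contact_force: [-0.2, 1.2, 0.7]
width: 0.0535
```

```bash
python3 - <<'E'
from plan import *
R=Rtool();sep=68;L=70
print(arm.observe())
tcp=tcp_for_bar(R,[-87,-37,130],sep,L);print(tcp,Tip(R,tcp,1,sep,L));delta(R,tcp)
E
```

```text
{'time_s': 1.15, 'joints': array([ 9.22987834, 19.39314624,  1.27662595, 78.93862348, -9.92232518,
       90.94883799]), 'qvel': array([-45.422088  ,  17.58313929,  25.48716234,   0.05853777,
        -5.76299351, -45.59152157]), 'effort': array([  7.7859816 , -75.15857935,  33.19965363,   1.87431481,
        -0.5899906 ,   1.62823118]), 'position': array([0.50355422, 0.12692597, 0.29496012]), 'eef_rot': array([169.96338041,   6.89071084,   8.28843324]), 'contact_force': array([-0.23635373,  1.18936316,  0.6909511 ]), 'moment': array([ 0.21654586, -0.11375238, -0.03045515]), 'width': 0.05347690632156314}
[0.56885354 0.0514257  0.19434209] [-108.73175524   26.91498554  121.83878455]
offset [ 65.4  66.6 106.7] rot [-0.0007 -0.     -0.0002]
```

>>> move_arm(
  offset=[
    [0,0,0],
    [0,0,0],
    [0,0,0],
  ],
  rot=[
    [0,0,0],
    [0,0,0],
    [0,0,0],
  ],
  jaw=[0.25,0.25,0.25],
)

```text
time_s: 1.4
position: [0.5022, 0.1289, 0.2949]
eef_rot: [170.0, 6.9, 8.3]
contact_force: [0.1, -0.2, -0.5]
width: 0.0529
```

```bash
python3 - <<'E'
from plan import *
R=Rtool();sep=68;L=70
tcp=tcp_for_bar(R,[-87,-37,130],sep,L);delta(R,tcp)
E
```

```text
offset [ 66.5  68.7 106.8] rot [-0.0009  0.0005 -0.0004]
```

>>> move_arm(
  offset=[
    [20,20,30],
    [40,40,60],
    [66.5,68.7,90],
    [66.5,68.7,106.8],
    [66.5,68.7,106.8],
    [66.5,68.7,106.8],
  ],
  rot=[
    [0,0,0],
    [0,0,0],
    [0,0,0],
    [0,0,0],
    [0,0,0],
    [0,0,0],
  ],
  jaw=[0.25,0.25,0.25,0.25,0.25,0.25],
)

```text
time_s: 1.9
position: [0.5682, 0.0524, 0.1945]
eef_rot: [170.0, 7.0, 8.4]
contact_force: [-0.5, 0.2, -0.0]
width: 0.0532
```

```bash
python3 - <<'E'
from plan import *
o=arm.observe();print(o['position'],o['eef_rot'],o['contact_force'],o['width'])
for n in('wrist','scene','side'):
    p,d=arm.capture(n);cv2.imwrite(f'pics/{n}1.png',p);np.save(f'pics/{n}1.npy',d)
p=cv2.imread('pics/side1.png');cv2.imwrite('pics/side1c.png',cv2.convertScaleAbs(cv2.resize(p[130:270,180:320],None,fx=4,fy=4,interpolation=cv2.INTER_CUBIC),alpha=1.3))
p=cv2.imread('pics/scene1.png');cv2.imwrite('pics/scene1c.png',cv2.convertScaleAbs(cv2.resize(p[100:230,170:310],None,fx=4.5,fy=4.5,interpolation=cv2.INTER_CUBIC),alpha=1.5))
E
```

```text
[0.56818994 0.05243894 0.19452539] [169.99454168   6.98682987   8.351989  ] [-0.46330814  0.15404003 -0.00821677] 0.053236819023664304
```

View pics/wrist1.png

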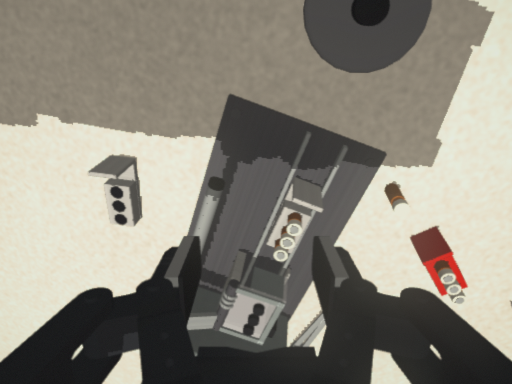

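View pics/side1c.png

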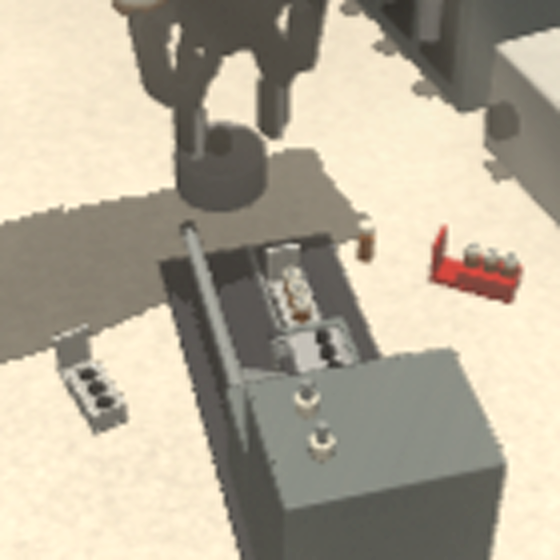

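View pics/scene1c.png

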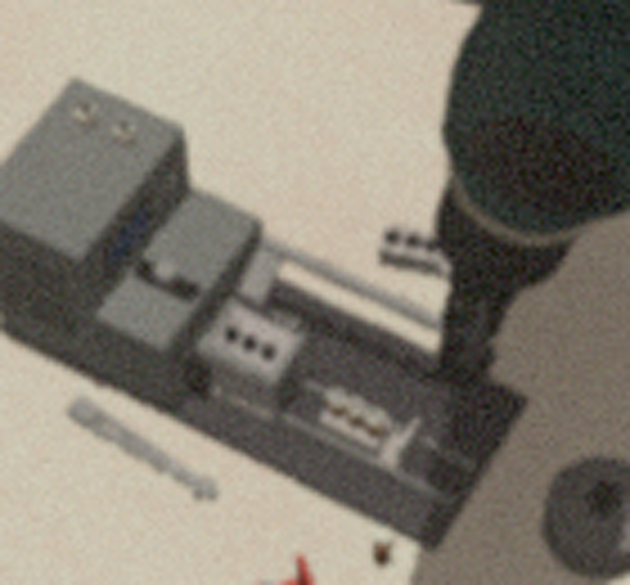

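```bash
python3 - <<'E'
import cv2
p=cv2.imread('pics/wrist1.png');cv2.imwrite('pics/wrist1c.png',cv2.resize(p[80:340,165:405],None,fx=2.3*1,fy=2.3,interpolation=cv2.INTER_CUBIC))
cv2.imwrite('pics/wrist1d.png',cv2.resize(p[130:230,190:370],None,fx=4.4,fy=4.4,interpolation=cv2.INTER_CUBIC))
E
```

```text
(no output)
```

View pics/wrist1c.png

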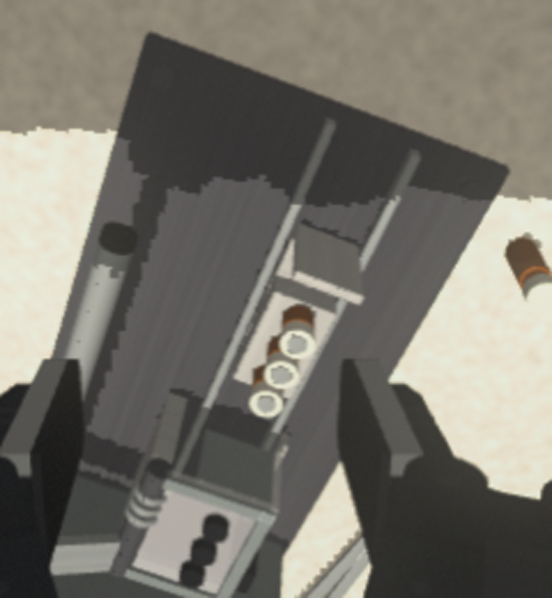

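View pics/wrist1d.png

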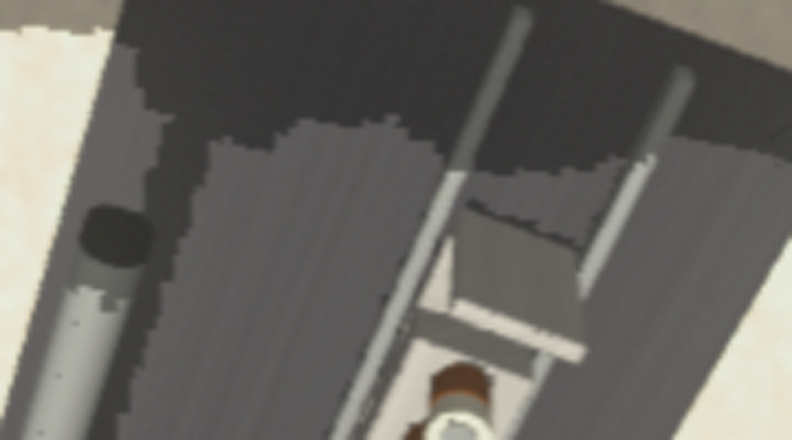

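```bash
python3 - <<'E'
from plan import *
o={'position':np.array([0.56818994,0.05243894,0.19452539]),'eef_rot':np.array([169.99454168,6.98682987,8.351989])}
c=cam('wrist',o)
d=lambda x,y:(190+x/4.4-.4,130+y/4.4-.4); cc=lambda x,y:(165+x/2.3-.3,80+y/2.3-.3)
for n,uv,z in(('plate corner -135,-55',cc(150,35),6),('-135,75',cc(508,170),6),('bar end -95,-38',d(117,236),68),('blk rear bot l',d(465,205),6),('r',d(580,245),6),('blk rear top l',d(453,300),42),('r',d(583,352),42),('railL',cc(332,122),12),('railR',cc(412,155),12)):
    print(n,inv(q,onz(c,[uv],z/1000)).round(1))
dep=np.load('pics/wrist1.npy')
W=inv(q,world(c,dep).reshape(-1,3)).reshape(384,512,3)
# near gripper pixels: tips in tool frame
m=arm.camera_model('wrist')['T_tool_cam'];K,D,_,_=c
v,u=np.mgrid[:384,:512];p=cv2.undistortPoints(np.c_[u.ravel(),v.ravel()].astype(float).reshape(-1,1,2),K,D).reshape(-1,2)
X=(np.c_[p,np.ones(len(p))]*dep.ravel()[:,None])@m[:3,:3].T+m[:3,3]
X*=1000;ok=(dep.ravel()>0)&(abs(X[:,1])<60)&(X[:,2]<85)&(X[:,2]>20)
for s in(-1,1):
    k=ok&(X[:,0]*s>0);Y=X[k]; print(s,len(Y),np.percentile(Y,[0,1,50,99,100],axis=0).round(1).tolist())
    Z=Y[Y[:,2]>Y[:,2].max()-8];print(Z.min(0).round(1),Z.max(0).round(1))
E
```

```text
plate corner -135,-55 [[-132.7  -53.5    6. ]]
-135,75 [[-132.5   73.9    6. ]]
bar end -95,-38 [[-92.5 -38.2  68. ]]
blk rear bot l [[-88.3  16.9   6. ]]
r [[-88.7  39.9   6. ]]
blk rear top l [[-87.6  15.6  42. ]]
r [[-86.8  39.2  42. ]]
railL [[-128.4   11.9   12. ]]
railR [[-127.5   40.6   12. ]]
-1 3074 [[-56.7, -14.1, 20.0], [-51.8, -13.2, 20.2], [-29.1, -6.8, 37.3], [-25.8, 10.8, 66.2], [-25.6, 12.1, 68.5]]
[-37.9 -10.6  60.6] [-25.8  12.   68.5]
1 3087 [[26.8, -13.7, 20.0], [26.9, -13.0, 20.3], [30.2, -6.8, 37.5], [53.4, 10.8, 66.2], [58.4, 12.3, 69.0]]
[ 26.8 -10.7  61.1] [38.6 12.3 69. ]
```

```bash
python3 - <<'E'
from plan import *
q2=q.copy(); q2[:2]=T(q,[(2.4,.3,0)])[0][:2]; np.save('q.npy',q2); print(q2)
E
cat > go.py <<'E'
import sys
from plan import *
R=Rtool();sep=68;L=68.5
for a in sys.argv[1:]:
    b=[float(v) for v in a.split(',')]
    tcp=tcp_for_bar(R,b,sep,L);print(b,'pusher',Tip(R,tcp,1,sep,L).round(1),'tcp',tcp.round(4));delta(R,tcp)
E
python3 go.py -87,-37.5,85 -87,-37.5,60 -87,-37.5,34
```

```text
[ 0.54945111 -0.06144884 -1.75370924]
[-87.0, -37.5, 85.0] pusher [-108.7   26.4   76.8] tcp [0.5681 0.0488 0.1479]
offset [ 4.2 -4.6 48.2] rot [-0.0003 -0.0025  0.0014]
[-87.0, -37.5, 60.0] pusher [-108.7   26.4   51.8] tcp [0.5681 0.0488 0.1229]
offset [ 7.1 -9.  72.7] rot [-0.0003 -0.0025  0.0014]
[-87.0, -37.5, 34.0] pusher [-108.7   26.4   25.8] tcp [0.5681 0.0488 0.0969]
offset [ 10.2 -13.5  98.1] rot [-0.0003 -0.0025  0.0014]
```

>>> move_arm(
  offset=[
    [2,-2,24],
    [4.2,-4.6,48.2],
    [4.2,-4.6,48.2],
    [4.2,-4.6,48.2],
    [5.6,-6.8,60.4],
    [7.1,-9,72.7],
    [7.1,-9,72.7],
    [7.1,-9,72.7],
  ],
  rot=[
    [0,-0.002,0.001],
    [0,-0.002,0.001],
    [0,-0.002,0.001],
    [0,-0.002,0.001],
    [0,-0.002,0.001],
    [0,-0.002,0.001],
    [0,-0.002,0.001],
    [0,-0.002,0.001],
  ],
  jaw=[0.33,0.33,0.33,0.33,0.33,0.33,0.33,0.33],
)

```text
time_s: 2.72
position: [0.5689, 0.0478, 0.1229]
eef_rot: [169.9, 6.8, 8.3]
contact_force: [3.5, 0.0, 1.9]
width: 0.0566
```

```bash
python3 go.py -87,-37.5,60  -87,-37.5,34; python3 - <<'E'
from plan import *
p,d=arm.capture('wrist');cv2.imwrite('pics/wrist2.png',p[60:])
p,d=arm.capture('side');cv2.imwrite('pics/side2c.png',cv2.convertScaleAbs(cv2.resize(p[130:270,180:320],None,fx=4,fy=4,interpolation=cv2.INTER_CUBIC),alpha=1.3))
E
```

```text
[-87.0, -37.5, 60.0] pusher [-108.7   26.4   51.8] tcp [0.5681 0.0488 0.1229]
offset [-0.7 -1.1 -0.1] rot [-0.0002 -0.0007 -0.0009]
[-87.0, -37.5, 34.0] pusher [-108.7   26.4   25.8] tcp [0.5681 0.0488 0.0969]
offset [ 2.4 -5.6 25.4] rot [-0.0002 -0.0007 -0.0009]
```

View pics/wrist2.png

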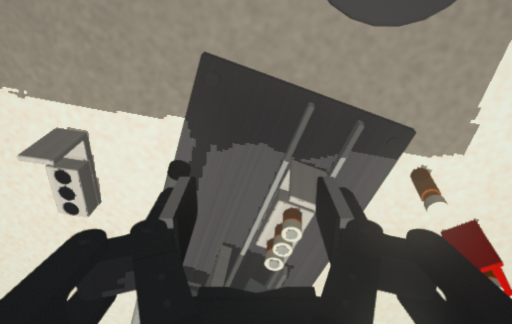

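View pics/side2c.png

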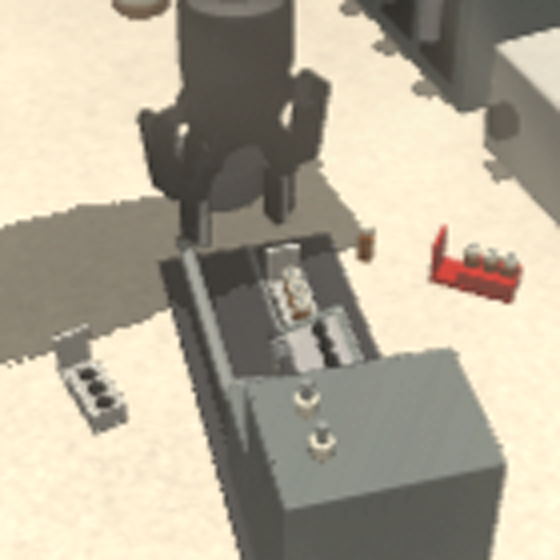

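```bash
sed -i 's/sep=68;L=68.5/sep=72;L=68/' go.py; python3 go.py -87,-37.5,80 -87,-41,80 -87,-42,70 -87,-42.5,57 -87,-41.5,46 -87,-39,37 -87,-38,34
```

```text
[-87.0, -37.5, 80.0] pusher [-110.    30.2   71.4] tcp [0.57   0.049  0.1421]
offset [ -1.1   2.2 -19.1] rot [-0.0003 -0.001  -0.0011]
[-87.0, -41.0, 80.0] pusher [-110.    26.7   71.4] tcp [0.5666 0.0496 0.1421]
offset [ -4.4   1.1 -18.9] rot [-0.0003 -0.001  -0.0011]
[-87.0, -42.0, 70.0] pusher [-110.    25.7   61.4] tcp [0.5656 0.0498 0.1321]
offset [-4.2 -1.  -9.1] rot [-0.0003 -0.001  -0.0011]
[-87.0, -42.5, 57.0] pusher [-110.    25.2   48.4] tcp [0.5651 0.0499 0.1191]
offset [-3.1 -3.4  3.7] rot [-0.0003 -0.001  -0.0011]
[-87.0, -41.5, 46.0] pusher [-110.    26.2   37.4] tcp [0.5661 0.0497 0.1081]
offset [-0.8 -5.  14.4] rot [-0.0003 -0.001  -0.0011]
[-87.0, -39.0, 37.0] pusher [-110.    28.7   28.4] tcp [0.5685 0.0493 0.0991]
offset [ 2.6 -5.7 23. ] rot [-0.0003 -0.001  -0.0011]
[-87.0, -38.0, 34.0] pusher [-110.    29.7   25.4] tcp [0.5695 0.0491 0.0961]
offset [ 3.9 -5.9 25.9] rot [-0.0003 -0.001  -0.0011]
```

>>> move_arm(
  offset=[
    [0,1,-10],
    [-1,2,-19],
    [-2,2,-19],
    [-5,1,-19],
    [-5,1,-19],
    [-5,-1,-9],
    [-4.5,-2,-3],
    [-4,-3.4,3.7],
    [-4,-3.4,3.7],
    [-4,-3.4,3.7],
  ],
  rot=[
    [0,0,0],
    [0,0,0],
    [0,0,0],
    [0,0,0],
    [0,0,0],
    [0,0,0],
    [0,0,0],
    [0,0,0],
    [0,0,0],
    [0,0,0],
  ],
  jaw=[0.33,0.43,0.43,0.43,0.43,0.43,0.43,0.43,0.43,0.43],
)

```text
time_s: 3.65
position: [0.563, 0.0494, 0.1171]
eef_rot: [170.0, 7.0, 8.2]
contact_force: [-1.1, 0.5, 3.1]
width: 0.0612
```

```bash
python3 go.py -87,-42.5,57 -87,-41.5,46 -87,-39,37 -87,-38,34; python3 - <<'E'
from plan import *
p,d=arm.capture('wrist');cv2.imwrite('pics/wrist3.png',cv2.resize(p[180:340,100:400],None,fx=2.6,fy=2.6,interpolation=cv2.INTER_CUBIC))
print(arm.observe()['contact_force'])
E
```

```text
[-87.0, -42.5, 57.0] pusher [-110.    25.2   48.4] tcp [0.5651 0.0499 0.1191]
offset [ 1.9  0.2 -2.3] rot [-0.0006  0.0026 -0.0007]
[-87.0, -41.5, 46.0] pusher [-110.    26.2   37.4] tcp [0.5661 0.0497 0.1081]
offset [ 4.1 -1.4  8.4] rot [-0.0006  0.0026 -0.0007]
[-87.0, -39.0, 37.0] pusher [-110.    28.7   28.4] tcp [0.5685 0.0493 0.0991]
offset [ 7.6 -2.1 17. ] rot [-0.0006  0.0026 -0.0007]
[-87.0, -38.0, 34.0] pusher [-110.    29.7   25.4] tcp [0.5695 0.0491 0.0961]
offset [ 8.9 -2.3 19.9] rot [-0.0006  0.0026 -0.0007]
[-1.52517492 -1.15356086  2.46978241]
```

View pics/wrist3.png

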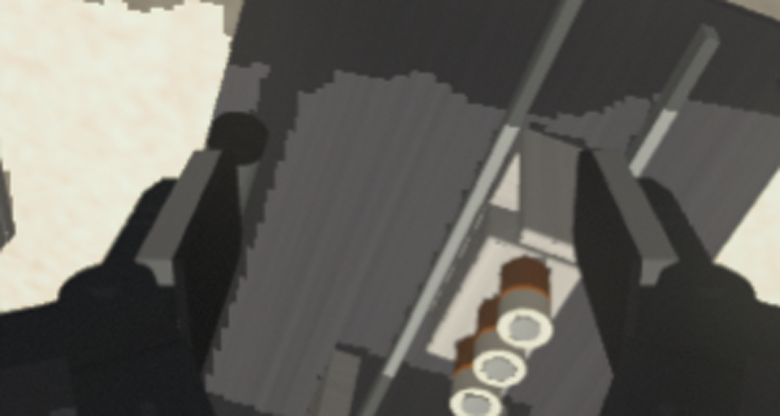

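>>> move_arm(
  offset=[
    [2,-0.7,4],
    [4,-1.4,8.4],
    [5.5,-1.8,12.5],
    [7,-2.1,17],
    [8,-2.3,20],
    [8,-2.3,20],
    [8,-2.3,20],
  ],
  rot=[
    [0,0,0],
    [0,0,0],
    [0,0,0],
    [0,0,0],
    [0,0,0],
    [0,0,0],
    [0,0,0],
  ],
  jaw=[0.43,0.43,0.43,0.43,0.43,0.43,0.43],
)

```text
time_s: 4.28
position: [0.5692, 0.0491, 0.0965]
eef_rot: [170.0, 6.9, 8.2]
contact_force: [0.9, 1.7, 3.3]
width: 0.0608
```

```bash
cat > look.py <<'E'
import sys
from plan import *
k=sys.argv[1]
o=arm.observe();print(o['time_s'],o['position'],o['eef_rot'],o['contact_force'],o['width'])
p,d=arm.capture('wrist');cv2.imwrite(f'pics/w{k}.png',cv2.resize(p[150:350,100:420],None,fx=2.4,fy=2.4,interpolation=cv2.INTER_CUBIC))
np.save(f'pics/w{k}.npy',d);cv2.imwrite(f'pics/wf{k}.png',p)
p,d=arm.capture('side');cv2.imwrite(f'pics/s{k}.png',cv2.convertScaleAbs(cv2.resize(p[150:250,195:295],None,fx=6,fy=6,interpolation=cv2.INTER_CUBIC),alpha=1.3))
Rm=Ro.from_euler('xyz',o['eef_rot'],degrees=True).as_matrix();s=o['width']*1000+11.5
print('bar tip',Tip(Rm,o['position'],-1,s,68).round(1),'pusher',Tip(Rm,o['position'],1,s,68).round(1))
E
python3 look.py 4
```

```text
4.2833 [0.56921193 0.04907845 0.09654549] [169.96018295   6.94221736   8.22917164] [0.86514027 1.67222769 3.29032098] 0.06080763529685043
bar tip [-86.9 -38.5  34.4] pusher [-110.    29.5   25.7]
```

View pics/w4.png

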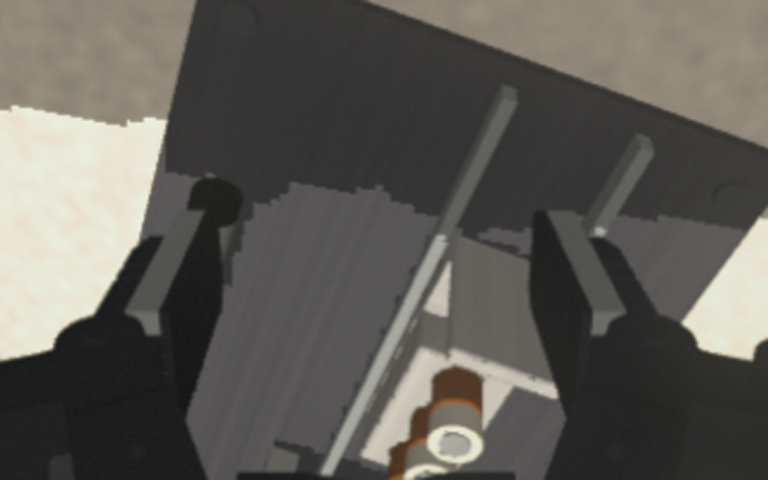

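View pics/s4.png

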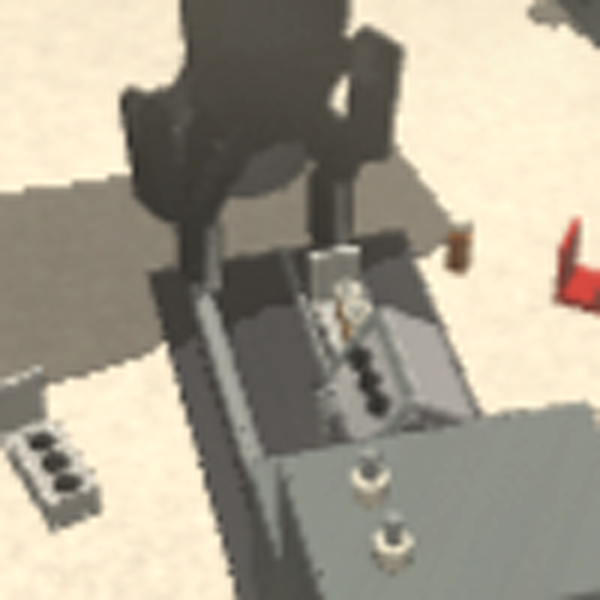

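```bash
cat > rod.py <<'E'
import sys
from plan import *
x,y=map(float,sys.argv[1:3])
o=arm.observe();c=cam('wrist',o)
oo,d=ray(c,[(100+x/2.4-.3,150+y/2.4-.3)])
a=inv(q,oo);b=inv(q,oo+d[0]);s=(-95-a[0])/(b[0]-a[0]);X=a+s*(b-a)
r=np.hypot(X[1],X[2]-50);print(X.round(1),'r',r.round(1),'guard',np.arctan2(18,38)-np.arctan2(X[2]-50,-X[1]))
E
python3 rod.py 216 200; python3 go.py -87,-38,32
```

```text
[-95.  -37.   29.1] r 42.5 guard 0.9571987363935034
[-87.0, -38.0, 32.0] pusher [-110.    29.7   23.4] tcp [0.5695 0.0491 0.0941]
offset [ 0.7 -0.4  2.5] rot [-0.0007  0.001  -0.001 ]
```

```bash
python3 - <<'E'
from plan import *
R=Rtool();tcp=tcp_for_bar(R,(-87+87,-38,32),72,68)
for c in [(sx*a,sy*b,0) for sx in(-1,1) for sy in(-1,1) for a,b in((42.5,38),)]+[(57,11,30),(57,-11,30),(57,11,15),(-57,11,30)]:
    print(c,inv(q,tcp+R@np.array(c)/1000).round(1))
print('sampler x in tool',R.T@Rs@[1,0,0])
E
```

```text
(-42.5, -38, 0) [-46.9 -53.1  92.6]
(-42.5, 38, 0) [ 23.4 -27.5 105.8]
(42.5, -38, 0) [-74.1  26.8  82.4]
(42.5, 38, 0) [-3.8 52.4 95.6]
(57, 11, 30) [-27.3  55.2  59.9]
(57, -11, 30) [-47.6  47.8  56.1]
(57, 11, 15) [-30.3  56.1  74.6]
(-57, 11, 30) [  9.2 -51.9  73.6]
sampler x in tool [-0.31958464  0.92541658  0.20364139]
```

>>> move_arm(
  offset=[
    [0.5,-0.4,2.5],
    [0.5,-0.4,2.5],
    [-1.4,5.2,3.7],
    [-3.3,10.7,4.9],
    [-5.3,16.3,6.2],
    [-7.2,21.8,7.4],
    [-9.1,27.4,8.6],
    [-11,32.9,9.8],
    [-12.9,38.5,11.1],
    [-14.9,44,12.3],
    [-14.9,44,12.3],
    [-14.9,44,12.3],
  ],
  rot=[
    [0,0,0],
    [0,0,0],
    [0,0,0],
    [0,0,0],
    [0,0,0],
    [0,0,0],
    [0,0,0],
    [0,0,0],
    [0,0,0],
    [0,0,0],
    [0,0,0],
    [0,0,0],
  ],
  jaw=[0.43,0.43,0.43,0.43,0.43,0.43,0.43,0.43,0.43,0.43,0.43,0.43],
)

```text
time_s: 5.38
position: [0.56, 0.001, 0.094]
eef_rot: [169.9, 7.0, 8.2]
contact_force: [-1.0, -2.6, 3.7]
width: 0.0613
```

```bash
python3 look.py 5; python3 go.py -39,-38,32
```

```text
5.3833 [0.5600053  0.0010202  0.09400784] [169.87817215   7.0076567    8.18003199] [-1.02395992 -2.58675839  3.70144519] 0.061305669883808304
bar tip [-37.9 -39.1  32. ] pusher [-61.   29.3  23.1]
[-39.0, -38.0, 32.0] pusher [-62.   29.7  23.4] tcp [0.5608 0.0019 0.0941]
offset [ 0.7 -0.2 -0.4] rot [ 0.0003  0.0023 -0.0011]
```

View pics/w5.png

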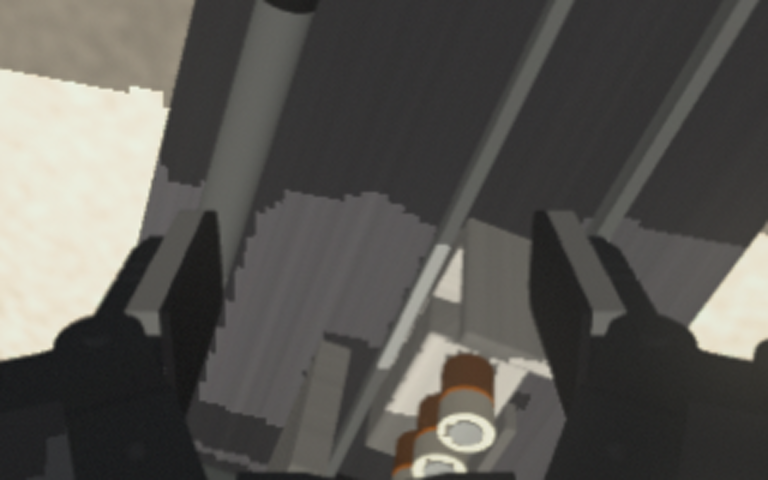

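View pics/s5.png

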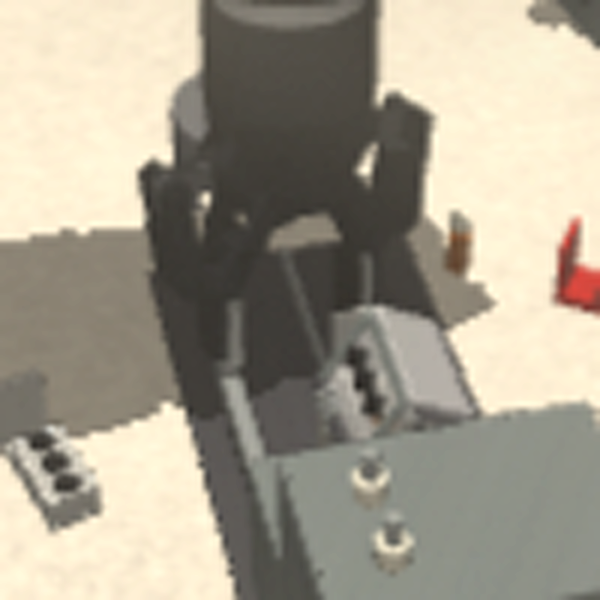

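```bash
python3 - <<'E'
from plan import *
c=cam('wrist');f=lambda x,y:(100+x/2.4-.3,150+y/2.4-.3)
for uv,z in ((f(470,222),6),(f(462,338),42)): print(inv(q,onz(c,[uv],z/1000)).round(1))
# rod direction check: edges of rod near finger at x~? 
print(inv(q,onz(c,[f(262,0),f(320,8),f(207,190),f(240,250)],.028)).round(1))
E
```

```text
[[-47.6  16.3   6. ]]
[[-47.8  15.3  42. ]]
[[-92.2 -39.1  28. ]
 [-94.5 -29.3  28. ]
 [-49.5 -39.3  28. ]
 [-37.6 -29.5  28. ]]
```

```bash
python3 - <<'E'
from plan import *
o=arm.observe();R0=Ro.from_euler('xyz',o['eef_rot'],degrees=True).as_matrix()
for s in([1,0,0],[0,1,0],[0,0,1]): print((R0.T@Rs@np.array(s,float)).round(4))
for v in ((16,1.5,0),(32,1.5,0)): print((R0.T@Rs@np.array(v,float)).round(1))
E
```

```text
[-0.3181  0.9257  0.2047]
[ 0.9402  0.3358 -0.0576]
[-0.122   0.1741 -0.9771]
[-3.7 15.3  3.2]
[-8.8 30.1  6.5]
```

>>> move_arm(
  offset=[
    [0.6,4,0.8],
    [-1,8,1.6],
    [-2.4,11.6,2.4],
    [-3.7,15.3,3.2],
    [-5,19,4],
    [-6.3,22.7,4.9],
    [-7.6,26.4,5.7],
    [-8.8,30.1,6.5],
    [-8.8,30.1,6.5],
    [-8.8,30.1,6.5],
  ],
  rot=[
    [0,0,0],
    [0,0,0],
    [0,0,0],
    [0,0,0],
    [0,0,0],
    [0,0,0],
    [0,0,0],
    [0,0,0],
    [0,0,0],
    [0,0,0],
  ],
  jaw=[0.43,0.43,0.43,0.43,0.43,0.43,0.43,0.43,0.43,0.43],
)

```text
time_s: 6.32
position: [0.5558, -0.0304, 0.094]
eef_rot: [169.9, 7.0, 8.2]
contact_force: [-0.5, -1.4, 4.9]
width: 0.0609
```

```bash
python3 look.py 6
```

```text
6.3167 [ 0.5557683  -0.03043924  0.09395459] [169.89912493   6.98871516   8.19563022] [-0.46876095 -1.4301893   4.94325544] 0.06091965338206703
bar tip [ -6.2 -37.4  31.9] pusher [-29.2  30.7  23.1]
```

View pics/w6.png

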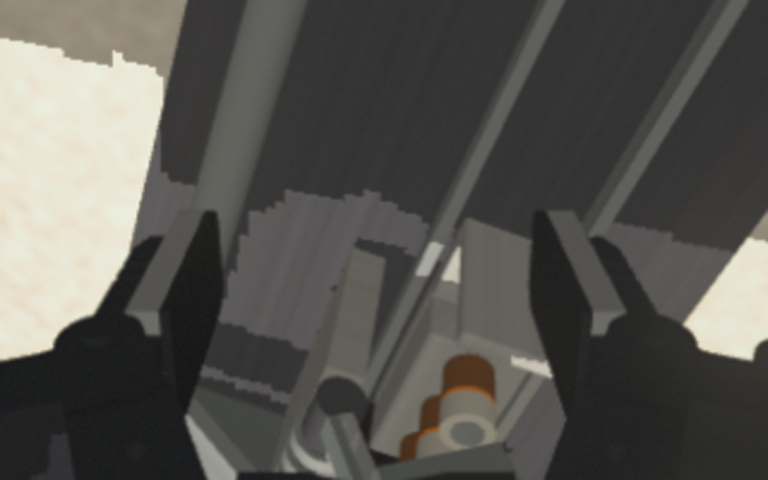

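View pics/s6.png

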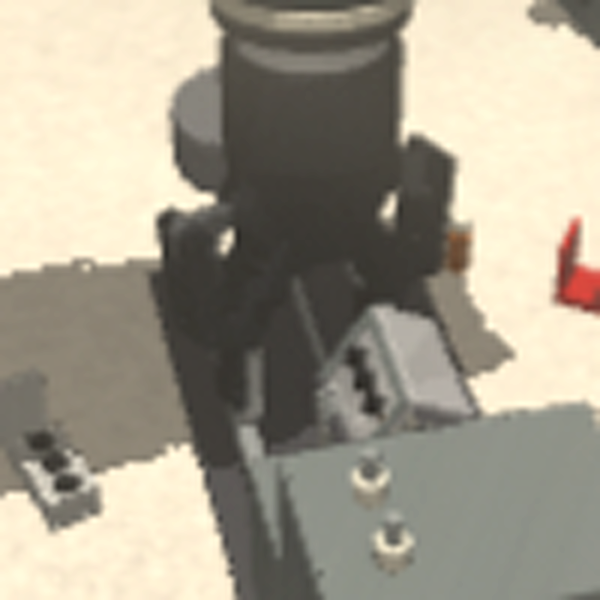

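>>> move_arm(
  offset=[
    [-0.3,0.9,0.2],
    [-0.6,1.8,0.4],
    [-1,2.8,0.6],
    [-1,2.8,0.6],
    [-1,2.8,0.6],
  ],
  rot=[
    [0,0,0],
    [0,0,0],
    [0,0,0],
    [0,0,0],
    [0,0,0],
  ],
  jaw=[0.43,0.43,0.43,0.43,0.43],
)

```text
time_s: 6.83
position: [0.5553, -0.0327, 0.0939]
eef_rot: [170.0, 7.0, 8.2]
contact_force: [1.4, 2.6, 3.4]
width: 0.0612
```

>>> move_arm(
  offset=[
    [-0.3,0.9,0.2],
    [-0.3,0.9,0.2],
    [-0.3,0.9,0.2],
  ],
  rot=[
    [0,0,0],
    [0,0,0],
    [0,0,0],
  ],
  jaw=[0.43,0.43,0.43],
)

```text
time_s: 7.08
position: [0.5551, -0.0338, 0.0939]
eef_rot: [170.0, 7.0, 8.2]
contact_force: [0.7, 2.7, 3.6]
width: 0.0608
```

>>> move_arm(
  offset=[
    [-0.3,0.9,0.2],
    [-0.3,0.9,0.2],
    [-0.3,0.9,0.2],
  ],
  rot=[
    [0,0,0],
    [0,0,0],
    [0,0,0],
  ],
  jaw=[0.43,0.43,0.43],
)

```text
time_s: 7.33
position: [0.5549, -0.0349, 0.0939]
eef_rot: [169.9, 7.0, 8.2]
contact_force: [-0.1, 2.3, 4.2]
width: 0.0608
```

```bash
python3 look.py 7;python3 - <<'E'
from plan import *
f=cv2.imread('pics/wf7.png');cv2.imwrite('pics/w7z.png',cv2.resize(f[215:340,240:340],None,fx=5,fy=4.8,interpolation=cv2.INTER_CUBIC))
E
```

```text
7.3333 [ 0.55491645 -0.03486205  0.09390721] [169.94459537   6.97509397   8.22454607] [-0.11454644  2.29045284  4.18162274] 0.06083448697313956
bar tip [ -1.8 -37.4  31.8] pusher [-24.8  30.6  23.1]
```

View pics/w7.png

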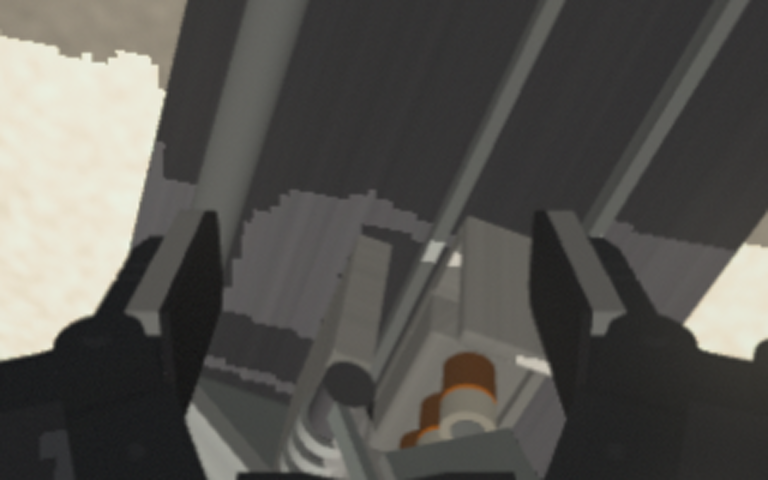

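>>> move_arm(
  offset=[
    [-0.3,0.9,0.2],
    [-0.3,0.9,0.2],
    [-0.3,0.9,0.2],
  ],
  rot=[
    [0,0,0],
    [0,0,0],
    [0,0,0],
  ],
  jaw=[0.43,0.43,0.43],
)

```text
time_s: 7.68
position: [0.5548, -0.0358, 0.0939]
eef_rot: [170.0, 7.0, 8.2]
contact_force: [0.9, 2.2, 3.3]
width: 0.061
```

```bash
python3 - <<'E'
from workcell import arm
print(arm.observe()['contact_force'],arm.observe()['position']);arm.capture('side');print(arm.observe()['contact_force'],arm.observe()['position'],arm.observe()['moment'])
E
```

```text
[0.94334555 2.19392002 3.25382461] [ 0.55476809 -0.03575028  0.09391292]
[0.41971727 1.97519303 3.58490189] [ 0.55476132 -0.03576684  0.09390316] [ 0.52971475  0.00229157 -0.07823388]
```

>>> move_arm(
  offset=[
    [-0.3,0.9,0.2],
    [-0.3,0.9,0.2],
    [-0.3,0.9,0.2],
  ],
  rot=[
    [0,0,0],
    [0,0,0],
    [0,0,0],
  ],
  jaw=[0.43,0.43,0.43],
)

```text
time_s: 7.98
position: [0.5546, -0.0366, 0.0939]
eef_rot: [170.0, 7.0, 8.2]
contact_force: [0.8, 5.6, 5.0]
width: 0.0609
```

```bash
python3 look.py 8;python3 - <<'E'
from plan import *
c=cam('wrist');f=lambda x,y:(100+x/2.4-.3,150+y/2.4-.3)
for uv,z in ((f(470,220),6),(f(462,336),42)): print(inv(q,onz(c,[uv],z/1000)).round(1))
E
```

```text
7.9833 [ 0.5545944  -0.03657933  0.09389467] [169.97591501   6.96809686   8.24315801] [0.84758324 5.59968197 4.96421125] 0.060933676774264096
bar tip [ -0.  -37.4  31.8] pusher [-23.1  30.7  23. ]
[[-9.8 17.7  6. ]]
[[-9.9 16.7 42. ]]
```

View pics/w8.png

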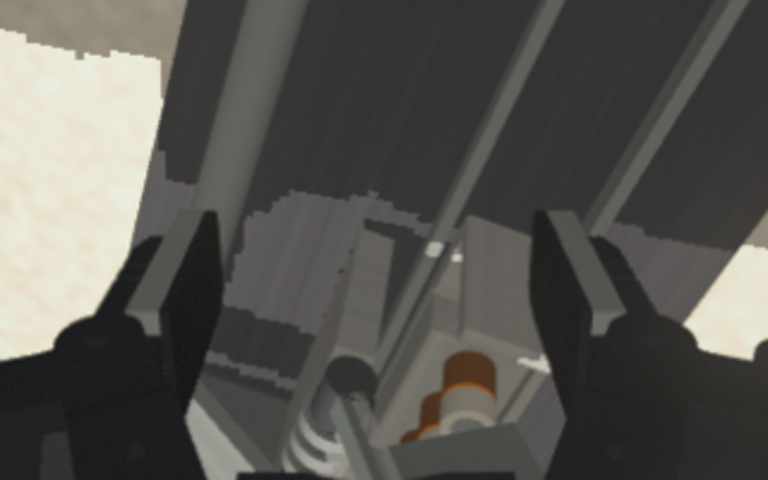

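>>> move_arm(
  offset=[
    [-0.3,0.7,0.2],
    [-0.3,0.7,0.2],
    [-0.3,0.7,0.2],
  ],
  rot=[
    [0,0,0],
    [0,0,0],
    [0,0,0],
  ],
  jaw=[0.43,0.43,0.43],
)

```text
time_s: 8.33
position: [0.5545, -0.0369, 0.0939]
eef_rot: [170.0, 6.9, 8.3]
contact_force: [2.1, 9.2, 5.4]
width: 0.0609
```

>>> move_arm(
  offset=[
    [0.8,-2.5,-0.5],
    [1.7,-5,-1.1],
    [2.5,-7.4,-1.6],
    [2.5,-7.4,-1.6],
    [0,-6.5,-8],
    [-2.4,-5.5,-16],
    [-4.8,-4.6,-25.7],
    [-6,-2.8,-35],
    [-7.3,-1,-45],
    [-9,1.4,-59],
    [-11,4.5,-76],
    [-13.9,8.5,-99],
  ],
  rot=[
    [0,0,0],
    [0,0,0],
    [0,0,0],
    [0,0,0],
    [0,0,0],
    [0,0,0],
    [0,0,0],
    [0,0,0],
    [0,0,0],
    [0,0,0],
    [0,0,0],
    [0,0,0],
  ],
  jaw=[0.43,0.43,0.43,0.43,0.43,0.43,0.43,0.43,0.43,0.43,0.43,0.43],
)

```text
time_s: 9.33
position: [0.5508, -0.0288, 0.1945]
eef_rot: [170.0, 7.1, 8.2]
contact_force: [0.5, 0.3, -0.4]
width: 0.0605
```

>>> move_arm(
  offset=[
    [10,-30,-15],
    [20,-60,-30],
    [20,-60,-30],
    [20,-60,-30],
  ],
  rot=[
    [0,0,0],
    [0,0,0],
    [0,0,0],
    [0,0,0],
  ],
  jaw=[0.43,0.43,0.43,0.43],
)

```text
time_s: 9.67
position: [0.5644, 0.0392, 0.2113]
eef_rot: [170.0, 6.9, 8.4]
contact_force: [0.4, -0.7, -0.1]
width: 0.0614
```

```bash
python3 look.py 9;python3 - <<'E'
from plan import *
p,d=arm.capture('scene');cv2.imwrite('pics/sc9.png',cv2.convertScaleAbs(cv2.resize(p[110:240,150:310],None,fx=4.5,fy=4.5,interpolation=cv2.INTER_CUBIC),alpha=1.5))
f=cv2.imread('pics/wf9.png');cv2.imwrite('pics/wf9.png',cv2.resize(f,None,fx=1.5,fy=1.5))
E
```

```text
9.6667 [0.56440998 0.03917047 0.21127662] [169.95010181   6.90500447   8.35832562] [ 0.42575767 -0.73921706 -0.12640501] 0.061421026428059834
bar tip [-76.1 -41.6 149.2] pusher [-99.5  26.9 140.4]
```

View pics/wf9.png

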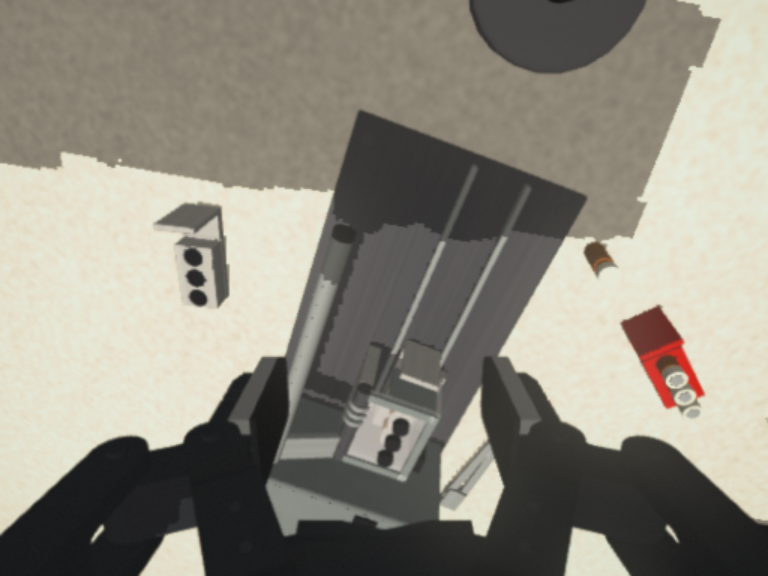

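View pics/sc9.png

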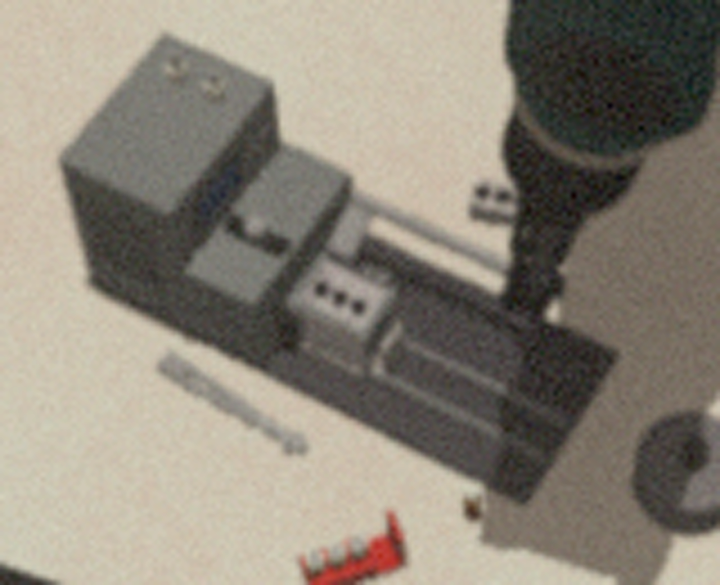

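View pics/s9.png

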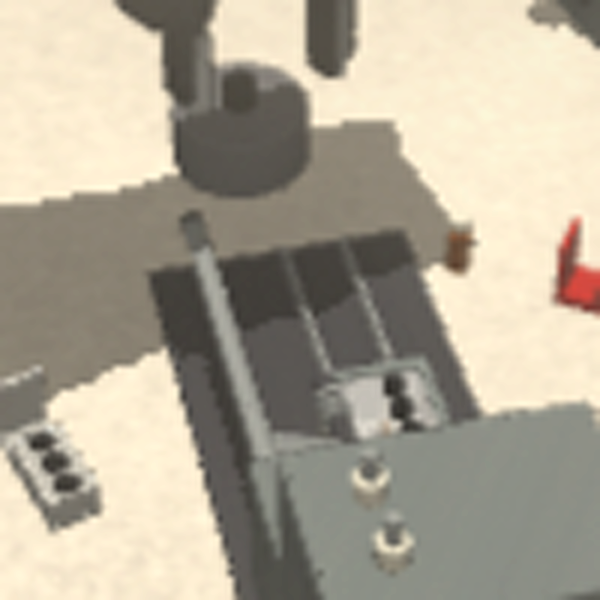

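```bash
python3 - <<'E'
import cv2
f=cv2.imread('pics/wf9.png');cv2.imwrite('pics/w9z.png',cv2.resize(f[210:430,320:470],None,fx=2.7*1,fy=2.7,interpolation=cv2.INTER_CUBIC))
E
```

```text
(no output)
```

View pics/w9z.png

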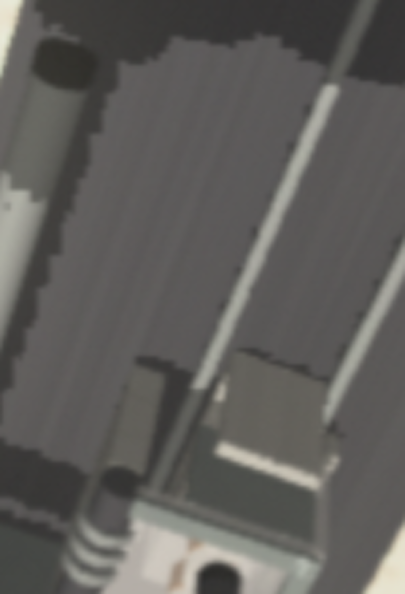

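```bash
python3 - <<'E'
from plan import *
o={'position':np.array([0.56440998,0.03917047,0.21127662]),'eef_rot':np.array([169.95010181,6.90500447,8.35832562])}
c=cam('wrist',o)
f=lambda x,y:((320+x/2.7)/1.5-.4,(210+y/2.7)/1.5-.4)
for n,p,z in(('rear bot L',(240,350),6),('rear bot R',(330,380),6),('top rear L',(217,444),42),('top rear R',(322,485),42),('rod end',(65,64),68),('guard front edge L',(143,492),52),('guard R',(322,556),52)):
    print(n,inv(q,onz(c,[f(*p)],z/1000)).round(1))
P=[f(65,64)];oo,d=ray(c,P);a=inv(q,oo);b=inv(q,oo+d[0]);s=(-95-a[0])/(b[0]-a[0]);X=a+s*(b-a);print(X,np.arctan2(18,38)-np.arctan2(X[2]-50,-X[1]))
E
```

```text
rear bot L [[-11.7  17.8   6. ]]
rear bot R [[-12.2  40.5   6. ]]
top rear L [[-11.1  15.7  42. ]]
top rear R [[-10.   40.3  42. ]]
rod end [[-95.  -38.4  68. ]]
guard front edge L [[-0.4  3.9 52. ]]
guard R [[ 0.1 44.6 52. ]]
[-95.         -38.4003926   67.97805273] 0.004510275435153699
```

```bash
python3 -c "
from workcell import arm
print(arm.sign_off())"
```

```text
the job is handed in; nothing more can be done
None
```

The block is loaded and the guard is shut over it. I handed the job in at about 10 s of the 38 s allowed; sign-off gives no verdict.

One fingertip held the thumb bar down, with the guard at about 0.96 rad and then about 1.05 rad. The other fingertip pushed the vial block along the track. The push force then rose from about 2 N to 9 N while the arm almost stopped moving, so I took the block to be against its stop. I backed off, let the guard close and moved the arm clear.

**Last checks (wrist camera):**
- **Block:** its rear plate is at sampler x of about -12 mm, which puts the origin at about 19 mm, as it should be when home. It is on the track, with y at about 28 to 29 mm against an allowed 23.5 to 30.5, and looks upright.
- **Guard:** the bar's end is back at y -38, z 68 mm, so the guard is at about 0.00 rad.
- **Robot:** wrist force is near zero and nothing is touched.
- **Other things on the bench:** those in the last pictures look unmoved by eye; I did not measure them.

**What disagreed or had to be redone:**
- The wrist camera placed the sampler 2.4 mm along x from the fit I made with the fixed cameras. I used the wrist value.
- The first press on the bar sat near its edge, with a sideways force of about 3.5 N. I lifted off, shifted about 5 mm and pressed again.
- Plate readings varied by about 2 mm. I read -9.8 mm while still pressing, against -10 to -12 mm afterwards, so the force rise is the firmer sign that the block is home.

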